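# Close the back of a picture frame: tuck the panel under the flap and hold it flat

### The arm

A 6-joint arm with a two-finger parallel gripper is mounted at the origin on the work surface. World frame = base frame: x ahead of the robot, y to its left, z up, the work surface at z = 0. Lengths are in m, angles in rad, forces in N, time in s.
With the tool pointing down it reaches from about 0.35 to 0.925 m from the base axis. Payload 6.4 kg.
Tool frame: the origin (TCP) lies midway between the tips of the shut fingers; the grasp point (between the pads) lies grip_depth behind it (grip_depth is the distance from the TCP to the grasp point, in m); z points along the fingers, x is the direction in which the jaws open and shut, and the axes are right-handed (so a half turn about z gives the same grasp; the last joint's range is limited). The gripper opens to 94 mm and grips with 3 to 60 N. Pads are 16 mm wide; open, the fingers measure 119 mm over their backs; the gripper's body (75 mm by 177 mm) begins 78 mm behind the grasp point.
Start: joints at [1.171, 0.245, 1.558, -0, 1.339, -0.174], TCP at [0.146, 0.634, 0.205] pointing down, gripper open.
Joint ranges: [-3.13, 3.13], [-1.02, 2.26], [0.13, 2.54], [-0.95, 4.09], [0.21, 2.88], [-2.74, 2.74]. Speed limits (rad/s): [2.57, 2.57, 3.14, 3.14, 3.14, 3.14].

### API

Orientations are given as a unit quaternion [x, y, z, w].
In Python, from plant import * gives the robot as it stands. The module is installed in compiled form; this text tells all that it offers.
- The arm moves only by the tool drive_tool, never from a script. Its argument "series" is a list that holds one entry, the list of rows, each a list of 5 numbers: the shift along the tool's x, y, z in m, then the turn about the tool's z in degrees, then the opening, from 0 (shut) to 1 (fully open). A call has exactly 8 rows; each row is the pose to reach, as a shift and turn from the pose measured when the call began, along the tool's axes at that moment; what a row does not reach only later rows make up. A row lasts 1/10 s, in which the tool goes at most 50 mm and 8.59 degrees, less where a joint would pass 70% of its speed; a pose out of reach is approached as far as the arm can. A call with a gripper value outside its range is refused whole. The fingers move at their own pace and stop on an object; "squeeze" is the grip in N (left out, the last holds). Time passes only in rows, so rows that repeat a pose let the fingers close, or fill a call up. It gives the time, the measured TCP pose, the force and the opening at its end, in the units of the state.
- read_state(): the state, without advancing time (a new reading comes with each control period).
- capture(name): name is "scene" or "top" or "wrist"; returns a dict with "pixels" (400x640x3 uint8, blue, green, red), "fx", "fy", "cx", "cy" (pixels), "rvec" (rotation vector, rad) and "tvec" (3), from world to camera coordinates, as OpenCV has them. Camera axes: x right, y down, z forward; pixel columns grow to the right and rows downward; lengths in m; the calibration is good to about 2 mm. The wrist camera is an equidistant fisheye: a pixel r from the principal point sees the ray r / f radians off the axis. A picture is of the moment at which its call begins. There is no depth.
- sign_off(): hands the job in, once; it reports no verdict.
The state is a dict: "time": time; "joint_pos": joint angles; "qd": joint speeds; "joint_torque": joint torques, N m; "ee_pos": TCP position; "eef_rot": TCP orientation; "force": force on the tool from outside, world axes, zero at the start; "ft_torque": the same for the moment, N m; "finger_gap": finger opening in m.
Only numpy, scipy, OpenCV 4.12 (cv2) and the standard library are available. Lean on these libraries where they do the work, as an engineer would, in place of code of your own. Each camera call takes 0.05 s, during which the arm holds its last target.

### The job

A picture frame lies face down on the desk with its back off. Pick up the loose back panel, slide its front edge (the one farther from its batten) most of the way in under the frame's hinged metal flap without lifting the flap, then press the panel down flat onto the ledge, against the spring beneath it. Finish while still holding it pressed down flat there, as if waiting for someone to turn the catches, and leave the mug, jar and plant where they are.

Things in the scene. Friction and masses are not known exactly. Their poses are not given: they have to be found in the camera images.
- frame: Black picture frame lying face down, fixed to the desk, 204 (x) x 172 (y) mm. Origin: centre of its underside; x points from its open near end to the far rail with the flap, z up. The flat pale ledge for the panel is 12 mm above the origin, x -102 to +82, y -66 to +66 mm. Side rails (20 mm wide) and far rail rise to 21 mm; the near end has no raised rail. Brass catches: no work.
- flap_edge (a point): Middle of the flap's free edge, on its underside. The flap is a light (50 g) 3 mm aluminium strip, 36 x 164 mm, hinged along the far rail and lying flat over the ledge; free edge at frame x = +60 mm, underside 9 mm above the ledge. A push from below lifts it; it falls back by its weight.
- stop (a point): Middle of the far rail's inner face at ledge height (frame x = +82 mm): the end of the slot under the flap, 22 mm behind its free edge.
- flap (a joint): Flap hinge, rad: 0 = lying flat, grows as the free edge lifts.
- spring_top (a point): Middle of the top of the bowed steel spring that stands up from the ledge: a round bar of 8 mm diameter, 78 mm long across the frame (y), at frame x = -29 mm. Unpressed it stands 4 mm above the ledge and moves only up and down.
- spring (a joint): How far the spring is pressed down, m: 0 = free, 0.004 = flush with the ledge. It takes about 3.4 N to start and 7 N to press flush; the panel's weight alone does not press it.
- panel: Loose dark wooden back panel, about 0.16 kg, 160 (x) x 124 (y) x 4 mm, flat on the desk. Origin: centre of its underside; x points to the front edge that goes under the flap, z up. On top stands a pale wooden batten to hold it by, 22 (x) x 70 (y) mm, from 4 to 32 mm above the underside, centre at panel x = -30 mm, above the spring when the panel is home.
- panel_edge (a point): Middle of the panel's front edge, on its underside (panel x = +80 mm).
- mug: White mug, bystander, 76 mm wide, 85 mm high; origin at the centre of its underside.
- candle: Amber glass candle jar with brass lid, bystander, 70 mm wide, 75 mm high; origin at the centre of its underside.
- plant: Small plant in a white pot, bystander, 70 mm wide, about 80 mm high; origin at the centre of its underside.
Things that resemble listed ones, but are neither listed nor needed, are in the scene too. Of the things that look like the panel, the largest one is meant.

How it is judged:
By the outcome, as a careful person would: the job done as asked, in the order asked, and still so for the second after the job is handed in, while the arm keeps its last pose, push and grip.
It also fails if it takes over 42 s, if anything falls off the work surface, if the arm or the gripper's body presses on something with over 40 N, if the wrist force passes 120 N, or if a joint passes its speed limit or range.

## Working session

There is one attempt and no reset: what is moved stays moved. The work goes in short steps, Python scripts to look and compute and a tool call to move; the robot and the scene stay as the last step left them, time stands still between calls to the robot, and variables do not carry over. Pictures are saved under pics/ and viewed, and the job is handed in when it is done.

Besides the shell and the picture viewer there is one more tool, called after "Call:" by a JSON object that holds its "name" and its "arguments". drive_tool: Moves the arm, as the interface text tells. Its arguments: {"type":"object","properties":{"series":{"type":"array"},"squeeze":{"type":"number"}},"required":["series"]}

```bash
mkdir -p pics; cat > h.py <<'E'
import numpy as np, cv2
from scipy.spatial.transform import Rotation as R
def ray(c,u,v,wrist=False):
    x=(u-c["cx"])/c["fx"]; y=(v-c["cy"])/c["fy"]
    if wrist:
        r=np.hypot(x,y); d=np.array([np.sin(r)*x/max(r,1e-9),np.sin(r)*y/max(r,1e-9),np.cos(r)])
    else: d=np.array([x,y,1.])
    M=cv2.Rodrigues(np.array(c["rvec"],float))[0]; t=np.array(c["tvec"],float).ravel()
    return -M.T@t, M.T@d
def onz(c,u,v,z,wrist=False):
    o,d=ray(c,u,v,wrist); return o+d*(z-o[2])/d[2]
def proj(c,P):
    P=np.atleast_2d(np.array(P,float)); K=np.array([[c["fx"],0,c["cx"]],[0,c["fy"],c["cy"]],[0,0,1.]])
    return cv2.projectPoints(P,np.array(c["rvec"],float),np.array(c["tvec"],float),K,None)[0][:,0]
E
python3 - <<'E'
from plant import *
import cv2,pickle
print(read_state()); 
try: print(grip_depth)
except Exception as e: print(e)
for n in("scene","top","wrist"):
    c=capture(n); cv2.imwrite(f"pics/{n}0.png",c["pixels"]); pickle.dump(c,open(n+"0.pkl","wb")); print(n,{k:v for k,v in c.items() if k!="pixels"})
E
```

```text
{'time': 0.0, 'joint_pos': array([ 1.17090112e+00,  2.45810142e-01,  1.55896604e+00, -2.00480932e-05,
        1.33869927e+00, -1.74126454e-01]), 'qd': array([ 1.87937665e-03,  5.79756955e-04, -1.58798610e-03,  9.00728958e-04,
       -6.49217770e-05,  1.31875703e-03]), 'joint_torque': array([ 5.73653797e-04, -4.15847826e+01, -3.14590287e+01,  6.85243844e-02,
        3.34618287e-02, -1.14230968e-04]), 'ee_pos': array([0.14529152, 0.63295404, 0.20437367]), 'eef_rot': array([ 7.82256375e-01,  6.22955920e-01, -8.22219795e-04,  4.58564357e-04]), 'force': array([ 0.14904989, -0.30638964,  0.07270552]), 'ft_torque': array([ 0.03229321, -0.00791461,  0.00552123]), 'finger_gap': 0.09402816009423087}
0.0188
scene {'fx': 365.2196309961075, 'fy': 365.2196309961075, 'cx': 318.7869233109609, 'cy': 204.79847404194308, 'rvec': array([ 2.07044279,  0.60900142, -0.34942746]), 'tvec': array([-0.49102952, -0.180753  ,  1.2149498 ])}
top {'fx': 396.5983087130304, 'fy': 396.5983087130304, 'cx': 322.10708479749917, 'cy': 200.21168972692863, 'rvec': array([ 2.17810213, -2.17125481,  0.12521775]), 'tvec': array([-0.09584834,  0.63615212,  1.02050787])}
wrist {'fx': 309.70691628693146, 'fy': 309.70691628693146, 'cx': 319.5313403309657, 'cy': 203.31750419164746, 'rvec': array([-2.27407445, -1.81089253, -0.25695225]), 'tvec': array([-0.64947765, -0.02906336,  0.39311893])}
```

View pics/scene0.png

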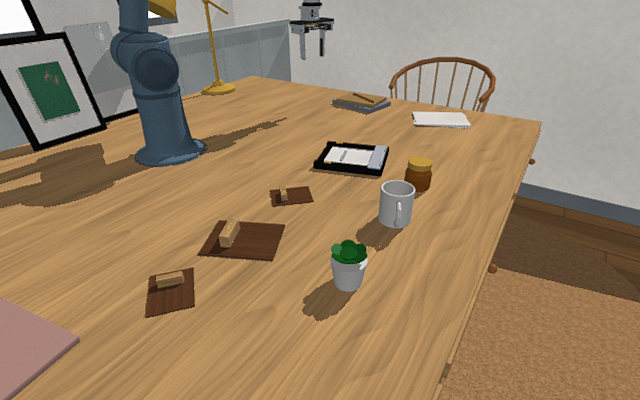

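View pics/top0.png

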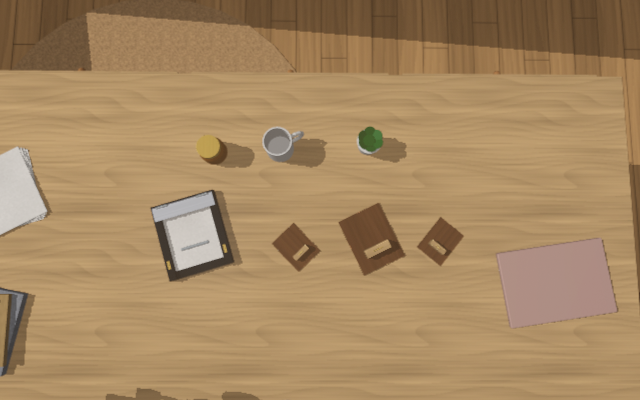

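View pics/wrist0.png

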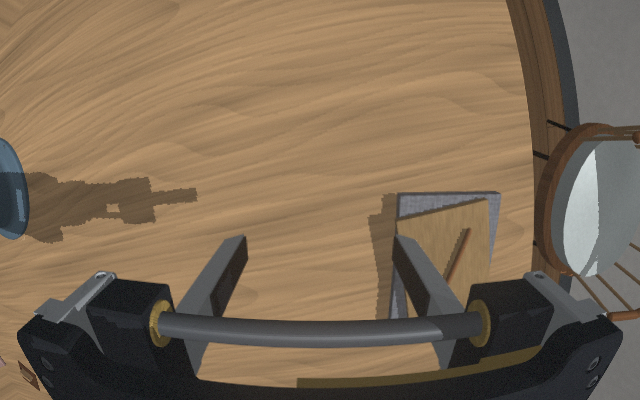

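The top view shows the big panel around (372,239) with its batten at (379,249). The frame is around (192,236), with the flap at its upper end. I'll enlarge both.

```bash
python3 - <<'E'
import cv2
t=cv2.imread("pics/top0.png")
cv2.imwrite("pics/panel0.png",cv2.resize(t[195:285,330:420],None,fx=6.5,fy=6.5,interpolation=cv2.INTER_CUBIC))
cv2.imwrite("pics/frame0.png",cv2.resize(t[185:285,145:245],None,fx=6,fy=6,interpolation=cv2.INTER_CUBIC))
E
```

```text
(no output)
```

View pics/panel0.png

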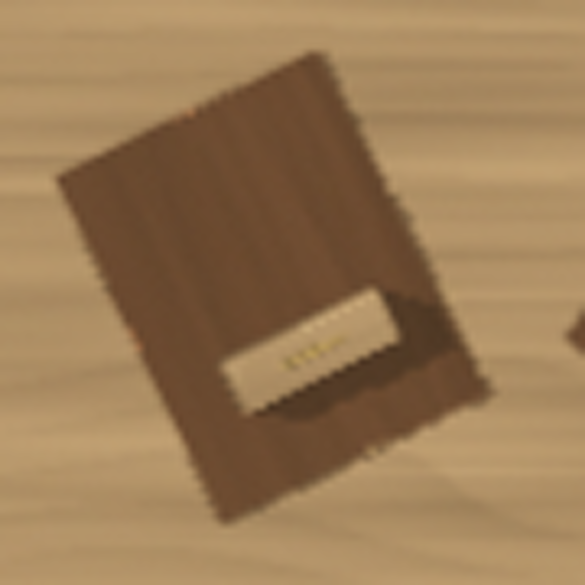

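View pics/frame0.png

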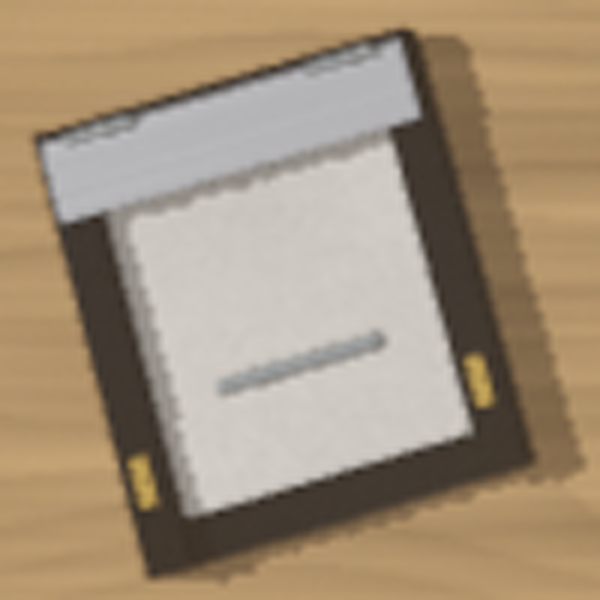

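```bash
cat > fit.py <<'E'
from h import *
import pickle
from scipy.optimize import least_squares
def fit(c,mod,px,z0=0):
    mod=np.array(mod,float)/1000; px=np.array(px,float)
    def W(p):
        a=p[2]; Rm=np.array([[np.cos(a),-np.sin(a),0],[np.sin(a),np.cos(a),0],[0,0,1]])
        return mod@Rm.T+[p[0],p[1],z0]
    s=least_squares(lambda p:(proj(c,W(p))-px).ravel(),[*onz(c,*px.mean(0),0)[:2],0.3],loss='soft_l1')
    print("x y yawdeg",s.x[:2],np.degrees(s.x[2])); print((proj(c,W(s.x))-px).round(1).tolist()); return s.x
E
python3 - <<'E'
from fit import *
c=pickle.load(open("top0.pkl","rb"))
def cv(a,f,o): return (np.array(a)+.5)/f-.5+np.array(o)
P=cv([(58,178),(322,52),(492,392),(224,524),(220,365),(378,288),(402,335),(248,415)],6.5,(330,195))
fit(c,[(80,62,4),(80,-62,4),(-80,-62,4),(-80,62,4),(-19,35,32),(-19,-35,32),(-41,-35,32),(-41,35,32)],P)
F=cv([(62,222),(420,118),(218,389),(386,340),(36,137),(405,28),(150,577),(535,462)],6,(145,185))
fit(c,[(60,82,24),(60,-82,24),(-29,39,15),(-29,-39,15),(102,86,21),(102,-86,21),(-102,86,21),(-102,-86,21)],F)
for u,v in [(211,148),(278,142),(370,140)]: print(onz(c,u,v,0.08))
from plant import *
s=read_state(); print(R.from_quat(s["eef_rot"]).as_matrix())
E
```

```text
x y yawdeg [ 0.53611245 -0.22799396] 25.79903188817459
[[-0.6, -0.3], [-0.4, -0.6], [-0.2, 0.3], [-0.1, 0.2], [0.7, -0.1], [0.2, 0.2], [0.2, 0.5], [0.1, -0.2]]
x y yawdeg [0.54482301 0.25267487] 17.1846930834312
[[0.2, 0.3], [0.3, -0.3], [-0.2, -0.1], [0.2, -0.5], [-0.5, -0.1], [0.4, -0.5], [0.1, 0.8], [-0.6, 0.5]]
[0.76512991 0.19196762 0.08      ]
[0.78181121 0.02063566 0.08      ]
[ 0.7884393 -0.2165756  0.08     ]
[[ 2.23878647e-01  9.74616872e-01 -5.50892958e-04]
 [ 9.74616012e-01 -2.23879194e-01 -1.31742468e-03]
 [-1.40731779e-03 -2.41965843e-04 -9.99998980e-01]]
```

```bash
cat > go.py <<'E'
import sys; from h import *; from plant import *
# target world tcp x y z yaw(deg)
s=read_state(); M=R.from_quat(s["eef_rot"]).as_matrix(); p=s["ee_pos"]
y=np.degrees(np.arctan2(M[1,0],M[0,0]))
print("t",s["time"],"p",p.round(4),"yaw",y.round(2),"F",s["force"].round(2),"T",s["ft_torque"].round(2),"gap",round(s["finger_gap"],4),"axz",M[:,2].round(4))
a=list(map(float,sys.argv[1:]))
for i in range(0,len(a),4):
    d=M.T@(np.array(a[i:i+3])-p); print("shift mm",(d*1000).round(1),"turn",round((y-a[i+3]+90)%180-90,2))
E
python3 go.py 0.40 0.30 0.20 50  0.509 -0.241 0.15 25.8
```

```text
t 0.15 p [0.1453 0.6331 0.2046] yaw 77.06 F [ 1.19 -0.64 -0.8 ] T [-0.03  0.02 -0.  ] gap 0.094 axz [-6.0e-04 -1.3e-03 -1.0e+00]
shift mm [-267.6  322.8    4.9] turn 27.06
shift mm [-770.4  550.1   55.6] turn 51.26
```

Call:
{"name": "drive_tool", "arguments": {"series": [[[-0.033, 0.04, 0, 3.4, 1], [-0.067, 0.08, 0, 6.8, 1], [-0.1, 0.12, 0, 10, 1], [-0.134, 0.16, 0, 13.5, 1], [-0.167, 0.2, 0, 17, 1], [-0.2, 0.24, 0, 20, 1], [-0.234, 0.28, 0, 23.5, 1], [-0.267, 0.32, 0, 27, 1]]]}}

```text
time: 0.95
ee_pos: [0.3878, 0.3129, 0.2048]
eef_rot: [0.907, 0.422, -0.0, 0.0]
force: [0.1, 0.2, 0.5]
finger_gap: 0.0942
```

```bash
python3 go.py 0.47 0.0 0.18 35 0.509 -0.241 0.15 25.8
```

```text
t 0.95 p [0.3878 0.3129 0.2048] yaw 49.93 F [0.14 0.24 0.48] T [-0.02  0.01  0.01] gap 0.0942 axz [-4.0e-04 -1.3e-03 -1.0e+00]
shift mm [-186.5  264.3   25.2] turn 14.93
shift mm [-345.8  449.3   55.5] turn 24.13
```

Call:
{"name": "drive_tool", "arguments": {"series": [[[-0.025, 0.035, 0.003, 2, 1], [-0.05, 0.07, 0.006, 4, 1], [-0.075, 0.105, 0.009, 6, 1], [-0.1, 0.14, 0.012, 8, 1], [-0.125, 0.175, 0.015, 10, 1], [-0.15, 0.21, 0.018, 12, 1], [-0.175, 0.245, 0.022, 14, 1], [-0.2, 0.28, 0.025, 16, 1]]]}}

```text
time: 1.75
ee_pos: [0.4732, -0.0222, 0.1799]
eef_rot: [0.957, 0.291, -0.0, 0.0]
force: [1.1, -0.7, 0.1]
finger_gap: 0.0943
```

```bash
python3 go.py  0.509 -0.241 0.13 25.8
```

```text
t 1.75 p [ 0.4732 -0.0222  0.1799] yaw 33.83 F [ 1.11 -0.66  0.1 ] T [-0.07 -0.03  0.04] gap 0.0943 axz [-5.0e-04 -1.1e-03 -1.0e+00]
shift mm [-92.  201.7  50.2] turn 8.03
```

Call:
{"name": "drive_tool", "arguments": {"series": [[[-0.018, 0.04, 0.008, 2, 1], [-0.037, 0.08, 0.018, 4, 1], [-0.055, 0.12, 0.028, 6, 1], [-0.074, 0.16, 0.038, 8, 1], [-0.092, 0.2017, 0.05, 8, 1], [-0.092, 0.2017, 0.05, 8, 1], [-0.092, 0.2017, 0.05, 8, 1], [-0.092, 0.2017, 0.05, 8, 1]]]}}

```text
time: 2.55
ee_pos: [0.5089, -0.24, 0.1302]
eef_rot: [0.975, 0.224, -0.0, 0.0]
force: [0.1, -0.4, -0.2]
finger_gap: 0.0937
```

```bash
python3 go.py  0.509 -0.241 0.007 25.8; python3 - <<'E'
from plant import *
import cv2,pickle
for n in("wrist","scene"):
    c=capture(n); cv2.imwrite(f"pics/{n}1.png",c["pixels"]); pickle.dump(c,open(n+"1.pkl","wb"))
E
```

```text
t 2.55 p [ 0.5089 -0.24    0.1302] yaw 25.88 F [ 0.12 -0.38 -0.2 ] T [-0.04 -0.   -0.06] gap 0.0937 axz [-6.e-04 -7.e-04 -1.e+00]
shift mm [ -0.3   0.9 123.2] turn 0.08
```

View pics/wrist1.png

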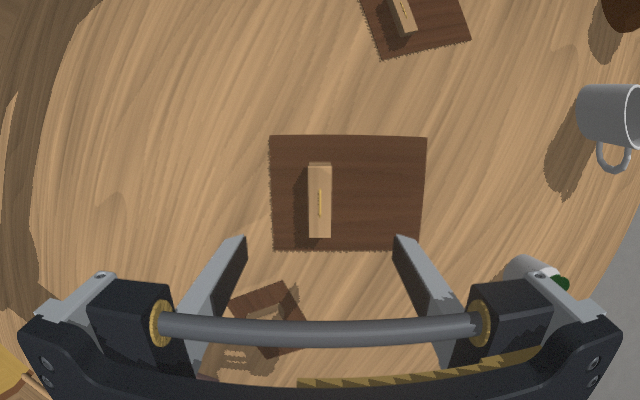

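The wrist view shows the batten top at (308..332, 163..238), centred between the fingers and well aligned. I'll check its position from these pixels.

```bash
python3 - <<'E'
from h import *; import pickle
c=pickle.load(open("wrist1.pkl","rb"))
q=[onz(c,u,v,.032,True) for u,v in [(308,163),(331,163),(332,238),(308,238)]]
print(np.round(q,4), np.mean(q,0))
k=[onz(c,u,v,.004,True) for u,v in [(269,136),(427,138),(420,249),(273,251)]]
print(np.round(k,4), np.mean(k,0))
for a,b in((0,1),(3,2)): d=k[b]-k[a]; print(np.degrees(np.arctan2(d[1],d[0])),np.linalg.norm(d))
E
```

```text
[[ 0.4826 -0.2094  0.032 ]
 [ 0.5013 -0.2003  0.032 ]
 [ 0.5348 -0.2654  0.032 ]
 [ 0.5138 -0.2756  0.032 ]] [ 0.50813007 -0.23764747  0.032     ]
[[ 0.4367 -0.2058  0.004 ]
 [ 0.5806 -0.1359  0.004 ]
 [ 0.6372 -0.2453  0.004 ]
 [ 0.49   -0.3178  0.004 ]] [ 0.5361381 -0.2262     0.004    ]
25.914633357302893 0.15996164167842397
26.20759107097835 0.1641194918563459
```

Call:
{"name": "drive_tool", "arguments": {"series": [[[0, 0, 0.03, 0, 1], [0, 0, 0.06, 0, 1], [0, 0, 0.085, 0, 0.8], [0, 0, 0.105, 0, 0.6], [0, 0, 0.115, 0, 0.5], [0, 0, 0.122, 0, 0.5], [0, 0, 0.122, 0, 0.5], [0, 0, 0.122, 0, 0.5]]], "squeeze": 50}}

```text
time: 3.45
ee_pos: [0.51, -0.2403, 0.0097]
eef_rot: [0.974, 0.224, 0.0, 0.001]
force: [0.6, -0.6, -0.9]
finger_gap: 0.0493
```

Call:
{"name": "drive_tool", "arguments": {"series": [[[0, 0, 0, 0, 0.4], [0, 0, 0, 0, 0.3], [0, 0, 0, 0, 0.2], [0, 0, 0, 0, 0.1], [0, 0, 0, 0, 0], [0, 0, 0, 0, 0], [0, 0, 0, 0, 0], [0, 0, 0, 0, 0]]], "squeeze": 50}}

```text
time: 4.25
ee_pos: [0.5101, -0.2405, 0.01]
eef_rot: [0.974, 0.225, 0.001, 0.002]
force: [-1.4, 0.5, 4.8]
finger_gap: 0.0212
```

```bash
python3 go.py  0.509 -0.24 0.1 25.8
```

```text
t 4.25 p [ 0.5101 -0.2405  0.01  ] yaw 25.95 F [-1.44  0.5   4.77] T [-0.12  0.4  -0.02] gap 0.0212 axz [ 0.0017 -0.0028 -1.    ]
shift mm [ -0.7  -0.6 -90. ] turn 0.15
```

Call:
{"name": "drive_tool", "arguments": {"series": [[[0, 0, -0.005, 0, 0], [0, 0, -0.02, 0, 0], [0, 0, -0.04, 0, 0], [0, 0, -0.065, 0, 0], [0, 0, -0.09, 0, 0], [0, 0, -0.11, 0, 0], [0, 0, -0.12, 0, 0], [0, 0, -0.12, 0, 0]]]}}

```text
time: 5.05
ee_pos: [0.5108, -0.2407, 0.1319]
eef_rot: [0.974, 0.225, 0.002, 0.003]
force: [0.5, -0.5, -1.5]
finger_gap: 0.0219
```

```bash
python3 go.py  0.47 0.0 0.13 21  0.473 0.2305 0.13 17.2; python3 - <<'E'
from plant import *
import cv2,pickle
for n in("wrist","scene"):
    c=capture(n); cv2.imwrite(f"pics/{n}2.png",c["pixels"]); pickle.dump(c,open(n+"2.pkl","wb"))
E
```

```text
t 5.05 p [ 0.5108 -0.2407  0.1319] yaw 25.96 F [ 0.51 -0.49 -1.5 ] T [-0.04  0.05  0.01] gap 0.0219 axz [ 0.0045 -0.0048 -1.    ]
shift mm [  68.7 -234.2    0.6] turn 4.96
shift mm [ 172.3 -440.2   -0.5] turn 8.76
```

View pics/wrist2.png

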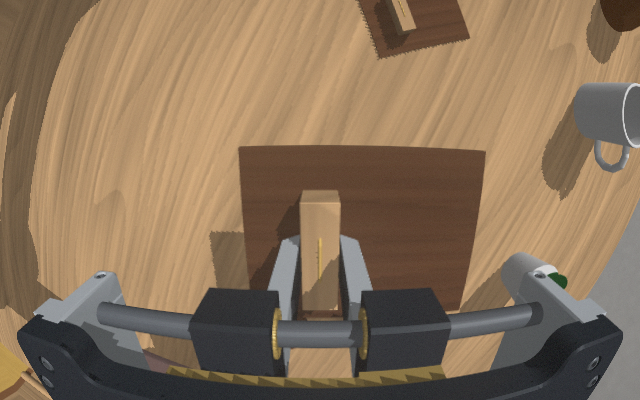

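View pics/scene2.png

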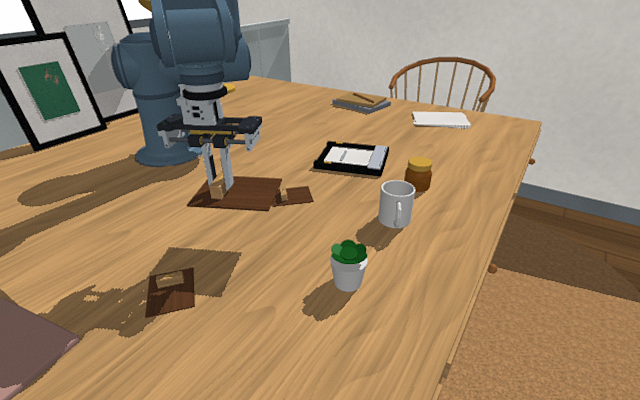

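The panel is held and hanging level, with the batten at (320,250) in the wrist view. Next I'll carry it to the frame.

Call:
{"name": "drive_tool", "arguments": {"series": [[[0.014, -0.035, 0, 1, 0], [0.031, -0.08, 0, 2, 0], [0.05, -0.128, 0, 3, 0], [0.069, -0.176, 0, 4, 0], [0.087, -0.224, 0, 5, 0], [0.104, -0.265, 0, 6, 0], [0.119, -0.305, 0, 7, 0], [0.13, -0.335, 0, 8, 0]]]}}

```text
time: 5.95
ee_pos: [0.4779, 0.1207, 0.1269]
eef_rot: [0.988, 0.156, -0.001, 0.001]
force: [0.1, -0.8, -1.9]
finger_gap: 0.0213
```

```bash
python3 go.py 0.473 0.2305 0.13 17.2; python3 - <<'E'
from plant import *
import cv2,pickle
for n in("wrist",):
    c=capture(n); cv2.imwrite(f"pics/{n}3.png",c["pixels"]); pickle.dump(c,open(n+"3.pkl","wb"))
E
```

```text
t 5.95 p [0.4779 0.1207 0.1269] yaw 18.0 F [ 0.12 -0.77 -1.93] T [-0.1   0.03 -0.01] gap 0.0213 axz [-0.0023 -0.0018 -1.    ]
shift mm [  29.3 -105.9   -3.2] turn 0.8
```

View pics/wrist3.png

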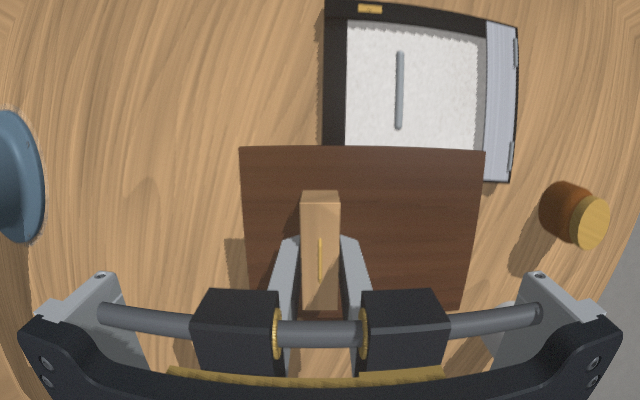

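```bash
python3 - <<'E'
import cv2
t=cv2.imread("pics/wrist3.png")
cv2.imwrite("pics/w3a.png",cv2.resize(t[0:200,310:530],None,fx=3,fy=3,interpolation=cv2.INTER_CUBIC))
cv2.imwrite("pics/w3b.png",cv2.resize(t[135:325,230:495],None,fx=3,fy=3,interpolation=cv2.INTER_CUBIC))
E
```

```text
(no output)
```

View pics/w3a.png

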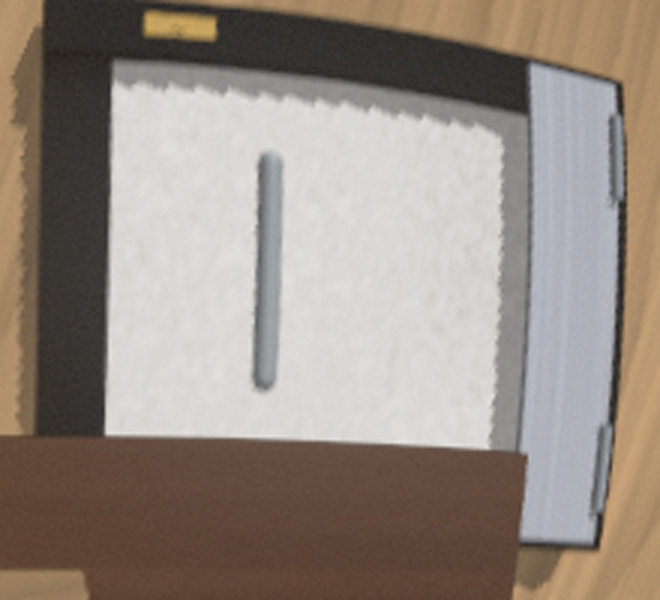

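View pics/w3b.png

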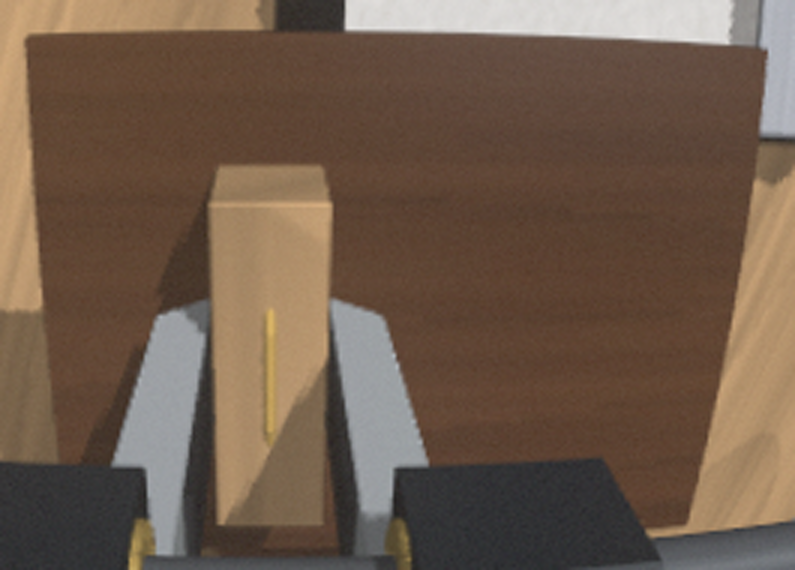

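```bash
cat > fitw.py <<'E'
from fit import *
def projw(c,P):
    M=cv2.Rodrigues(np.array(c["rvec"],float))[0]; q=P@M.T+np.array(c["tvec"]).ravel()
    rr=np.hypot(q[:,0],q[:,1]); th=np.arctan2(rr,q[:,2]); return np.c_[c["cx"]+c["fx"]*th*q[:,0]/rr,c["cy"]+c["fy"]*th*q[:,1]/rr]
def fw(c,mod,px,z0=0,freez=False):
    mod=np.array(mod,float)/1000; px=np.array(px,float)
    def W(p):
        a=p[2]; Rm=np.array([[np.cos(a),-np.sin(a),0],[np.sin(a),np.cos(a),0],[0,0,1]])
        return mod@Rm.T+[p[0],p[1],p[3] if freez else z0]
    s=least_squares(lambda p:(projw(c,W(p))-px).ravel(),[.53,.2,.3]+([z0] if freez else []),x_scale=.1)
    print("xyyaw",s.x[:2].round(4),np.degrees(s.x[2]).round(2),s.x[3:],(projw(c,W(s.x))-px).round(1).tolist()); return s.x
E
python3 - <<'E'
from fitw import *
c=pickle.load(open("wrist3.pkl","rb"))
cv=lambda a,o:(np.array(a)+.5)/3-.5+np.array(o)
f=fw(c,[(-29,39,15.5),(-29,-39,15.5),(60,82,24),(96,82,24),(96,-82,24)],cv([(270,152),(263,390),(529,60),(622,83),(598,546)],(310,0)))
for fz in(False,True):
  p=fw(c,[(80,62,4),(-80,62,4),(80,-62,4),(-41,35,32),(-19,35,32),(-19,-35,32),(-41,-35,32)],cv([(766,50),(27,38),(688,525),(210,203),(331,203),(323,525),(214,522)],(230,135)),.117,fz)
  a=np.radians(18.0); d=p[:2]-[.4779,.1207]; print("panel origin in tool(yaw frame) mm",1000*np.array([np.cos(a)*d[0]+np.sin(a)*d[1],-np.sin(a)*d[0]+np.cos(a)*d[1]]))
E
```

```text
xyyaw [0.544  0.2564] 17.09 [] [[1.1, -0.6], [1.4, 0.1], [0.1, 1.0], [-2.4, 0.8], [-1.4, -1.2]]
xyyaw [0.506  0.1323] 17.98 [] [[0.8, -0.2], [-0.5, -0.6], [-0.2, 0.5], [-0.9, -0.6], [0.2, -0.6], [-0.1, 0.7], [0.8, 1.7]]
panel origin in tool(yaw frame) mm [30.34257787  2.29715616]
xyyaw [0.5062 0.1319] 18.01 [0.11567985] [[-0.1, 0.1], [0.2, -0.0], [-0.7, -0.1], [-0.6, -0.5], [0.2, -0.5], [-0.0, 0.1], [1.0, 1.0]]
panel origin in tool(yaw frame) mm [30.40568356  1.85614736]
```

```bash
python3 go.py 0.4729 0.2316 0.06 17.15
```

```text
t 6.0 p [0.4772 0.1237 0.1269] yaw 18.1 F [-1.15  1.04 -1.55] T [0.01 0.12 0.09] gap 0.0215 axz [-2.9e-03  6.0e-04 -1.0e+00]
shift mm [  29.6 -103.8   67. ] turn 0.95
```

Call:
{"name": "drive_tool", "arguments": {"series": [[[0.007, -0.025, 0, 0.3, 0], [0.016, -0.055, 0.01, 0.6, 0], [0.024, -0.085, 0.025, 0.9, 0], [0.0296, -0.1038, 0.04, 0.95, 0], [0.0296, -0.1038, 0.055, 0.95, 0], [0.0296, -0.1038, 0.067, 0.95, 0], [0.0296, -0.1038, 0.067, 0.95, 0], [0.0296, -0.1038, 0.067, 0.95, 0]]]}}

```text
time: 6.8
ee_pos: [0.473, 0.2307, 0.0597]
eef_rot: [0.989, 0.148, -0.002, -0.0]
force: [-0.2, 0.7, -1.6]
finger_gap: 0.0215
```

```bash
python3 go.py 0.4729 0.2316 0.034 17.15; python3 - <<'E'
from plant import *
import cv2,pickle
for n in("wrist","top","scene"):
    c=capture(n); cv2.imwrite(f"pics/{n}4.png",c["pixels"]); pickle.dump(c,open(n+"4.pkl","wb"))
    if n=="wrist": cv2.imwrite("pics/w4a.png",cv2.resize(c["pixels"][60:330,240:600],None,fx=2.2,fy=2.2,interpolation=cv2.INTER_CUBIC))
    if n=="top": cv2.imwrite("pics/t4a.png",cv2.resize(c["pixels"][180:290,140:250],None,fx=5.4,fy=5.4,interpolation=cv2.INTER_CUBIC))
E
```

```text
t 6.8 p [0.473  0.2307 0.0597] yaw 17.07 F [-0.18  0.72 -1.58] T [-0.07  0.06  0.  ] gap 0.0215 axz [-3.6e-03  4.0e-04 -1.0e+00]
shift mm [ 0.3 -0.9 25.7] turn -0.08
```

View pics/w4a.png

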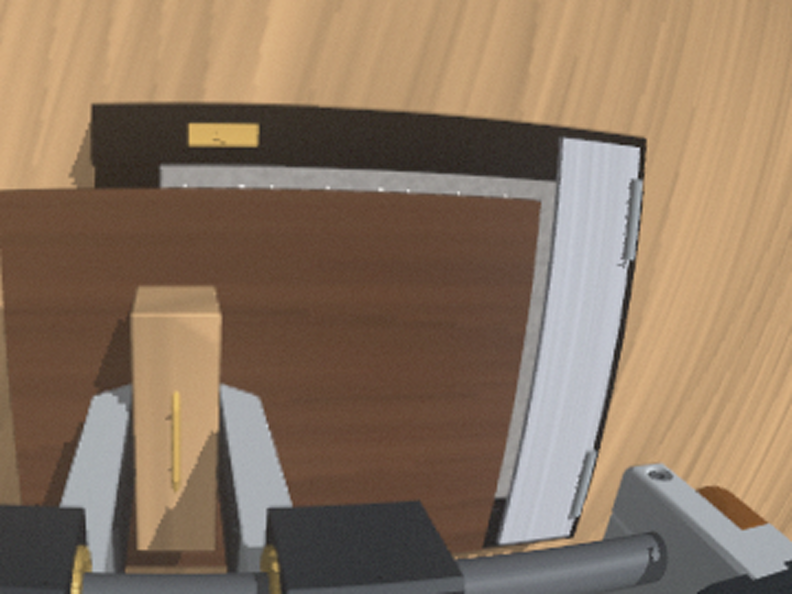

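View pics/t4a.png

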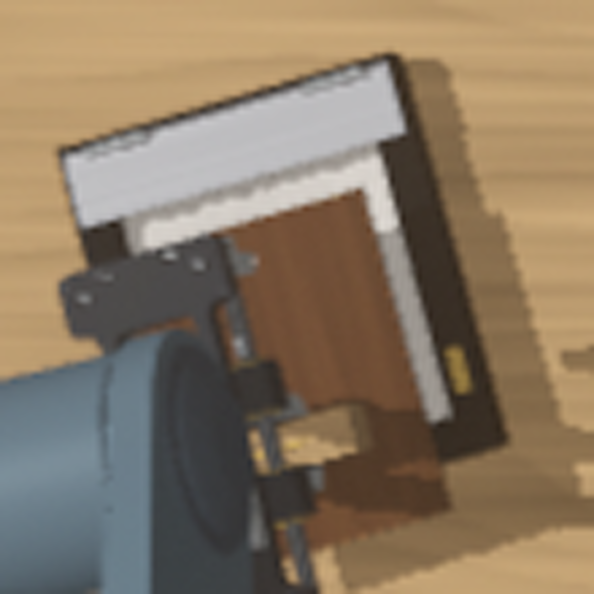

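```bash
python3 - <<'E'
from fitw import *
c=pickle.load(open("wrist4.pkl","rb"))
cv=lambda a,o:(np.array(a)+.5)/2.2-.5+np.array(o)
f=fw(c,[(-102,86,21),(102,86,21),(60,82,24),(60,-82,24),(96,-82,24)],cv([(93,104),(645,139),(561,139),(499,544),(573,537)],(240,60)))
p=fw(c,[(80,62,4),(80,-62,4),(-41,35,32),(-19,35,32),(-19,-35,32),(-41,-35,32)],cv([(540,200),(484,549),(132,312),(220,315),(218,550),(136,549)],(240,60)),.0497)
a=f[2]; d=p[:2]-f[:2]; print("panel in frame mm",1000*np.array([np.cos(a)*d[0]+np.sin(a)*d[1],-np.sin(a)*d[0]+np.cos(a)*d[1]]))
a=p[2]; d=p[:2]-[.473,.2307]; print("panel in tool",1000*np.array([np.cos(a)*d[0]+np.sin(a)*d[1],-np.sin(a)*d[0]+np.cos(a)*d[1]]))
# top view: right edges
c=pickle.load(open("top4.pkl","rb"))
cv=lambda a,o:(np.array(a)+.5)/5.4-.5+np.array(o)
q=cv([(360,190),(450,510)],(140,180)); g=[onz(c,*x,.0537)for x in q]; print("panel right edge top",np.round(g,4))
for fr in([.5448,.2527,17.18],[f[0],f[1],np.degrees(f[2])]):
  a=np.radians(fr[2])
  for x in g: d=x[:2]-fr[:2]; print(1000*np.array([np.cos(a)*d[0]+np.sin(a)*d[1],-np.sin(a)*d[0]+np.cos(a)*d[1]]))
E
```

```text
xyyaw [0.5444 0.2549] 17.07 [] [[-0.7, 0.7], [1.2, -0.2], [1.0, -0.3], [0.2, 0.2], [-1.5, -0.7]]
xyyaw [0.5015 0.242 ] 17.33 [] [[0.6, -0.3], [-0.1, 0.4], [-0.8, 0.1], [0.6, -1.4], [-0.9, 0.6], [0.8, 1.1]]
panel in frame mm [-44.83276125   0.2170673 ]
panel in tool [30.54904973  2.2607532 ]
panel right edge top [[0.5953 0.2059 0.0537]
 [0.4443 0.1587 0.0537]]
[ 34.4601264  -59.65892942]
[-123.81059231  -60.12657173]
[ 34.29777155 -61.82339632]
[-123.97176552  -62.59328335]
```

Call:
{"name": "drive_tool", "arguments": {"series": [[[0, 0, 0.008, 0, 0], [0, 0, 0.016, 0, 0], [0, 0, 0.022, 0, 0], [0, 0, 0.027, 0, 0], [0, 0, 0.03, 0, 0], [0, 0, 0.032, 0, 0], [0, 0, 0.0325, 0, 0], [0, 0, 0.0325, 0, 0]]]}}

```text
time: 7.75
ee_pos: [0.4739, 0.2313, 0.0285]
eef_rot: [0.989, 0.149, -0.0, -0.001]
force: [0.0, -0.2, -1.8]
finger_gap: 0.0217
```

```bash
python3 go.py 0.473 0.2307 0.0265 17.1; python3 go.py 0.473 0.2307 0.0265 17.1; python3 - <<'E'
from plant import *
import cv2,pickle
for n in("wrist","scene"):
    c=capture(n); cv2.imwrite(f"pics/{n}5.png",c["pixels"]); pickle.dump(c,open(n+"5.pkl","wb"))
    if n=="wrist": cv2.imwrite("pics/w5a.png",cv2.resize(c["pixels"][60:330,240:600],None,fx=2.2,fy=2.2,interpolation=cv2.INTER_CUBIC))
    else: cv2.imwrite("pics/s5a.png",cv2.resize(c["pixels"][100:200,270:430],None,fx=5,fy=5,interpolation=cv2.INTER_CUBIC))
E
```

```text
t 7.75 p [0.4739 0.2313 0.0285] yaw 17.1 F [ 0.03 -0.19 -1.81] T [-0.07  0.12 -0.02] gap 0.0217 axz [-9.e-04  1.e-03 -1.e+00]
shift mm [-1.1  0.3  2. ] turn -0.0
t 7.75 p [0.4739 0.2313 0.0285] yaw 17.1 F [ 0.03 -0.19 -1.81] T [-0.07  0.12 -0.02] gap 0.0217 axz [-9.e-04  1.e-03 -1.e+00]
shift mm [-1.1  0.3  2. ] turn -0.0
```

View pics/w5a.png

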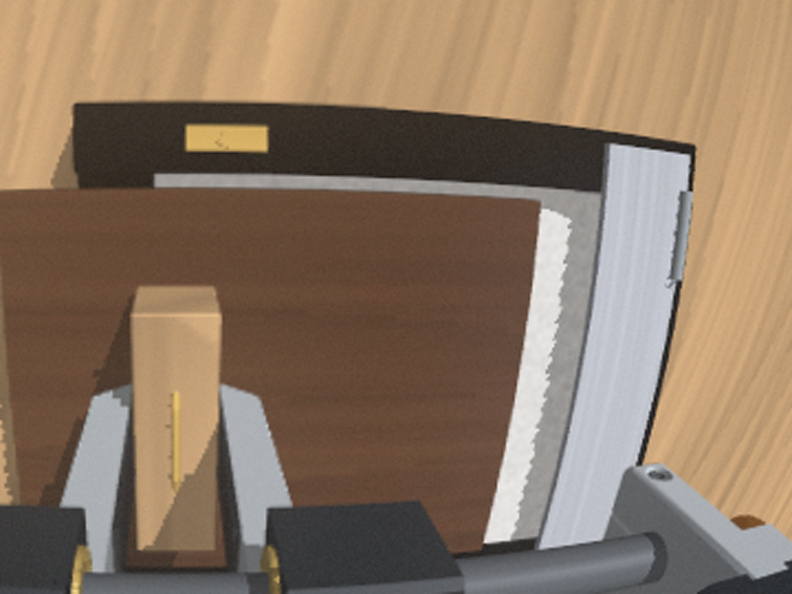

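View pics/s5a.png

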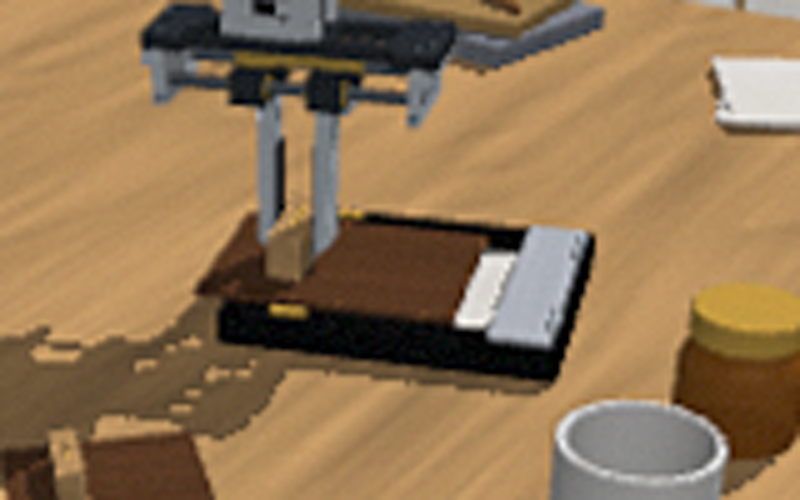

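```bash
cat > rel.py <<'E'
from fitw import *
def rel(c,F,P,z0,o=(240,60),k=2.2,sel=(0,1,2,3),selp=range(6)):
    cv=lambda a:(np.array(a)+.5)/k-.5+np.array(o)
    FM=[(-102,86,21),(102,86,21),(60,82,24),(60,-82,24),(96,-82,24)]
    PM=[(80,62,4),(80,-62,4),(-41,35,32),(-19,35,32),(-19,-35,32),(-41,-35,32)]
    f=fw(c,[FM[i] for i in sel],cv(F)); p=fw(c,[PM[i] for i in selp],cv(P),z0)
    a=f[2]; d=p[:2]-f[:2]; print("panel in frame mm",1000*np.array([np.cos(a)*d[0]+np.sin(a)*d[1],-np.sin(a)*d[0]+np.cos(a)*d[1]]),"dyaw",np.degrees(p[2]-f[2]))
E
python3 - <<'E'
from rel import *
c=pickle.load(open("wrist5.pkl","rb"))
rel(c,[(75,104),(694,148),(606,144),(541,548)],[(540,201),(484,545),(132,312),(220,315),(218,550),(136,549)],.0185)
E
python3 go.py
```

```text
xyyaw [0.5463 0.2575] 18.42 [] [[0.2, 0.9], [2.2, -6.8], [2.7, -4.5], [-1.2, 15.1]]
xyyaw [0.5024 0.2427] 17.43 [] [[0.3, -1.1], [-0.1, 1.8], [-0.8, 0.1], [0.6, -1.5], [-0.7, 0.5], [1.0, 1.2]]
panel in frame mm [-46.34607779  -0.14110893] dyaw -0.9836912134917891
t 7.85 p [0.474  0.2313 0.0286] yaw 17.1 F [ 0.09  0.81 -2.24] T [-0.04  0.08 -0.  ] gap 0.0217 axz [-6.0e-04  1.1e-03 -1.0e+00]
```

```bash
python3 - <<'E'
from rel import *
c=pickle.load(open("wrist5.pkl","rb"))
rel(c,[(75,104),(694,148),(606,144)],[(540,201),(132,312),(220,315),(218,550),(136,549)],.0185,sel=(0,1,2),selp=(0,2,3,4,5))
E
python3 go.py .4735 .2307 .0268 17.1
```

```text
xyyaw [0.5438 0.2545] 16.86 [] [[-1.4, -0.1], [1.0, -0.5], [1.3, 0.8]]
xyyaw [0.5024 0.2425] 17.17 [] [[0.5, -0.2], [-0.7, 0.1], [0.8, -1.3], [-1.1, 0.7], [0.6, 1.2]]
panel in frame mm [-43.13204179   0.5309562 ] dyaw 0.30440878915592
t 7.85 p [0.474  0.2313 0.0286] yaw 17.1 F [ 0.09  0.81 -2.24] T [-0.04  0.08 -0.  ] gap 0.0217 axz [-6.0e-04  1.1e-03 -1.0e+00]
shift mm [-0.7  0.5  1.8] turn -0.0
```

Call:
{"name": "drive_tool", "arguments": {"series": [[[0, 0.0005, 0.001, 0, 0], [0, 0.0008, 0.002, 0, 0], [0, 0.0008, 0.0024, 0, 0], [0, 0.0008, 0.0024, 0, 0], [0, 0.0008, 0.0024, 0, 0], [0, 0.0008, 0.0024, 0, 0], [0, 0.0008, 0.0024, 0, 0], [0, 0.0008, 0.0024, 0, 0]]]}}

```text
time: 8.65
ee_pos: [0.4743, 0.2306, 0.0262]
eef_rot: [0.989, 0.149, -0.0, -0.001]
force: [-0.3, -0.2, -1.3]
finger_gap: 0.0218
```

```bash
python3 go.py .4735 .2307 .0262 17.1
```

```text
t 8.65 p [0.4743 0.2306 0.0262] yaw 17.09 F [-0.26 -0.25 -1.32] T [-0.07  0.04 -0.01] gap 0.0218 axz [-6.0e-04  1.2e-03 -1.0e+00]
shift mm [-0.7 -0.4  0. ] turn -0.01
```

Call:
{"name": "drive_tool", "arguments": {"series": [[[0, 0, 0.0005, 0, 0], [0, 0, 0.001, 0, 0], [0, 0, 0.001, 0, 0], [0, 0, 0.001, 0, 0], [0, 0, 0.001, 0, 0], [0, 0, 0.001, 0, 0], [0, 0, 0.001, 0, 0], [0, 0, 0.001, 0, 0]]]}}

```text
time: 9.45
ee_pos: [0.4745, 0.2306, 0.0254]
eef_rot: [0.989, 0.149, 0.0, -0.001]
force: [0.5, -0.3, 2.7]
finger_gap: 0.0216
```

```bash
python3 go.py .4735 .2307 .0262 17.1;  python3 - <<'E'
from plant import *
import cv2,pickle
for n in("wrist","scene"):
    c=capture(n); cv2.imwrite(f"pics/{n}6.png",c["pixels"]); pickle.dump(c,open(n+"6.pkl","wb"))
    s=read_state(); print(s["force"],s["ft_torque"],s["ee_pos"])
    if n=="scene": cv2.imwrite("pics/s6a.png",cv2.resize(c["pixels"][135:180,305:395],None,fx=8,fy=8,interpolation=cv2.INTER_CUBIC))
E
```

```text
t 9.45 p [0.4745 0.2306 0.0254] yaw 17.1 F [ 0.51 -0.26  2.74] T [-0.09  0.04 -0.01] gap 0.0216 axz [-0.      0.0013 -1.    ]
shift mm [-0.9 -0.3 -0.8] turn -0.0
[-1.09140135 -0.27121557  2.14457069] [-0.02249955 -0.06139745  0.02979361] [0.47449073 0.23064006 0.02536281]
[-1.17731024  0.65270848  1.73595682] [-0.10020404 -0.02881528  0.00044354] [0.47450783 0.23063694 0.02536632]
```

View pics/s6a.png

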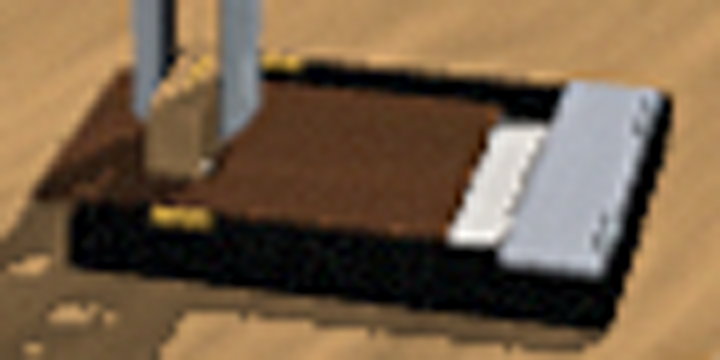

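Call:
{"name": "drive_tool", "arguments": {"series": [[[0.001, 0, -0.0004, 0, 0], [0.003, 0, -0.0004, 0, 0], [0.006, 0, -0.0004, 0, 0], [0.009, 0, -0.0004, 0, 0], [0.012, 0, -0.0004, 0, 0], [0.015, 0, -0.0004, 0, 0], [0.018, 0, -0.0004, 0, 0], [0.018, 0, -0.0004, 0, 0]]]}}

```text
time: 10.35
ee_pos: [0.4924, 0.2361, 0.0259]
eef_rot: [0.989, 0.149, 0.001, -0.001]
force: [0.5, 0.5, 2.1]
finger_gap: 0.0218
```

```bash
python3 go.py .4735 .2307 .0260 17.1;  python3 - <<'E'
from plant import *
import cv2,pickle
for n in("wrist","scene","top"):
    c=capture(n); cv2.imwrite(f"pics/{n}7.png",c["pixels"]); pickle.dump(c,open(n+"7.pkl","wb"))
    s=read_state(); print(s["force"],s["ft_torque"],s["ee_pos"])
    if n=="wrist": cv2.imwrite("pics/w7a.png",cv2.resize(c["pixels"][60:330,240:600],None,fx=2.2,fy=2.2,interpolation=cv2.INTER_CUBIC))
    if n=="scene": cv2.imwrite("pics/s7a.png",cv2.resize(c["pixels"][135:180,305:395],None,fx=8,fy=8,interpolation=cv2.INTER_CUBIC))
E
```

```text
t 10.35 p [0.4924 0.2361 0.0259] yaw 17.1 F [0.53 0.47 2.08] T [-0.06 -0.06  0.01] gap 0.0218 axz [ 9.0e-04  1.6e-03 -1.0e+00]
shift mm [-19.7  -0.4  -0.1] turn -0.0
[ 0.17228751 -0.26277838  1.65516078] [-0.08712224 -0.0868587  -0.02275058] [0.49238154 0.23608794 0.0259633 ]
[0.76946988 0.8509744  0.56503812] [-0.05063798 -0.15454716 -0.03298084] [0.49237738 0.23608988 0.02599007]
[ 1.49049085 -0.02295898  2.11895194] [-0.00858163 -0.19164361  0.01788093] [0.49230802 0.23605146 0.02600469]
```

View pics/s7a.png

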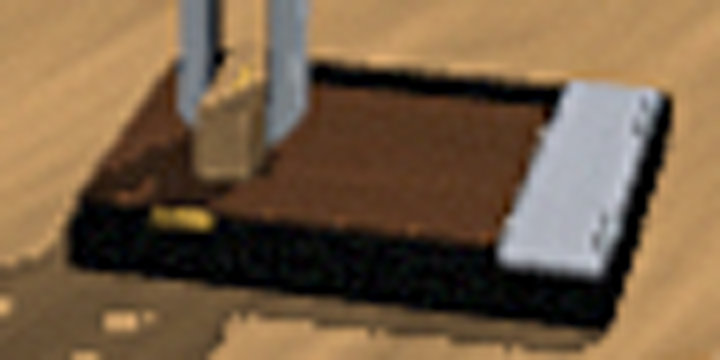

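View pics/w7a.png

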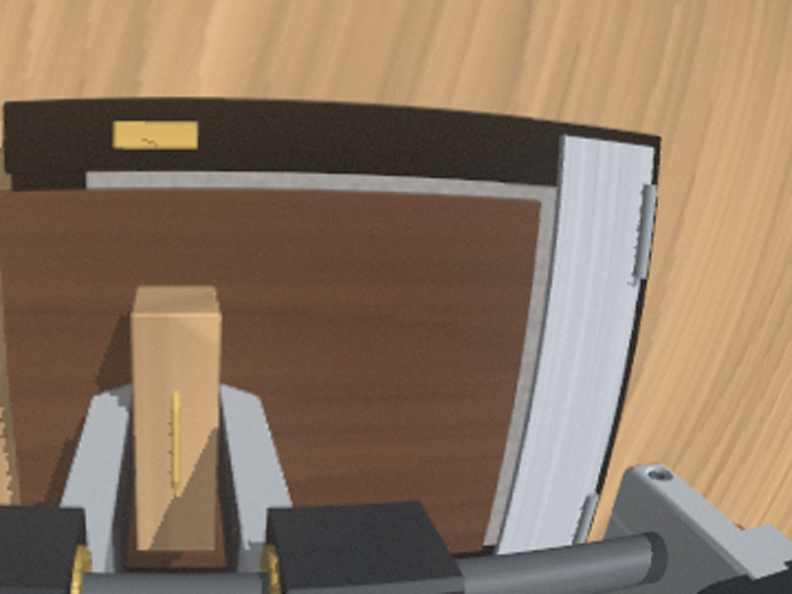

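Flap is flat; the panel's front edge at (540,202)→ in the crop is just short of the flap edge. Sliding in gently.

Call:
{"name": "drive_tool", "arguments": {"series": [[[0.001, 0, 0, 0, 0], [0.0025, 0, 0.0001, 0, 0], [0.004, 0, 0.0002, 0, 0], [0.006, 0, 0.0002, 0, 0], [0.008, 0, 0.0002, 0, 0], [0.01, 0, 0.0002, 0, 0], [0.011, 0, 0.0002, 0, 0], [0.011, 0, 0.0002, 0, 0]]]}}

```text
time: 11.3
ee_pos: [0.5031, 0.2394, 0.0259]
eef_rot: [0.989, 0.149, 0.001, -0.001]
force: [-0.2, -0.2, 1.6]
finger_gap: 0.0218
```

```bash
python3 go.py .4735 .2307 .0260 17.1;  python3 - <<'E'
from plant import *
import cv2,pickle
for n in("wrist","scene"):
    c=capture(n); cv2.imwrite(f"pics/{n}8.png",c["pixels"]); pickle.dump(c,open(n+"8.pkl","wb"))
    s=read_state(); print(s["force"],s["ft_torque"],s["ee_pos"])
    if n=="wrist": cv2.imwrite("pics/w8a.png",cv2.resize(c["pixels"][60:330,240:600],None,fx=2.2,fy=2.2,interpolation=cv2.INTER_CUBIC))
    if n=="scene": cv2.imwrite("pics/s8a.png",cv2.resize(c["pixels"][135:180,305:395],None,fx=8,fy=8,interpolation=cv2.INTER_CUBIC))
E
```

```text
t 11.3 p [0.5031 0.2394 0.0259] yaw 17.1 F [-0.21 -0.25  1.6 ] T [-0.18  0.12  0.02] gap 0.0218 axz [ 0.0019  0.0018 -1.    ]
shift mm [-30.9  -0.4  -0.2] turn -0.0
[ 0.20348452 -0.11132066  1.21814302] [-0.1192803   0.09152161  0.02599558] [0.50314023 0.23937871 0.02589908]
[-0.84725536  0.62824547  1.88611916] [-0.11263889  0.03246936 -0.02066659] [0.50310969 0.23937602 0.02592564]
```

View pics/s8a.png

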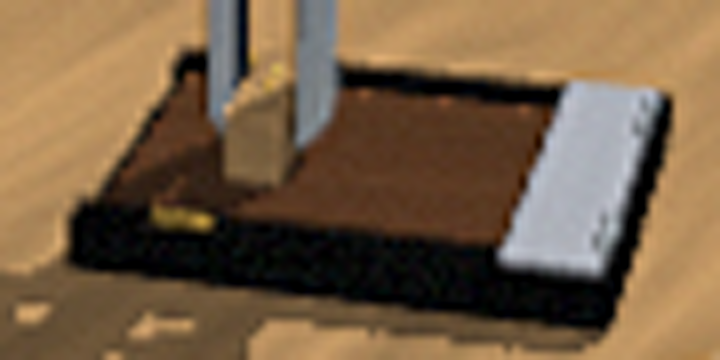

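View pics/w8a.png

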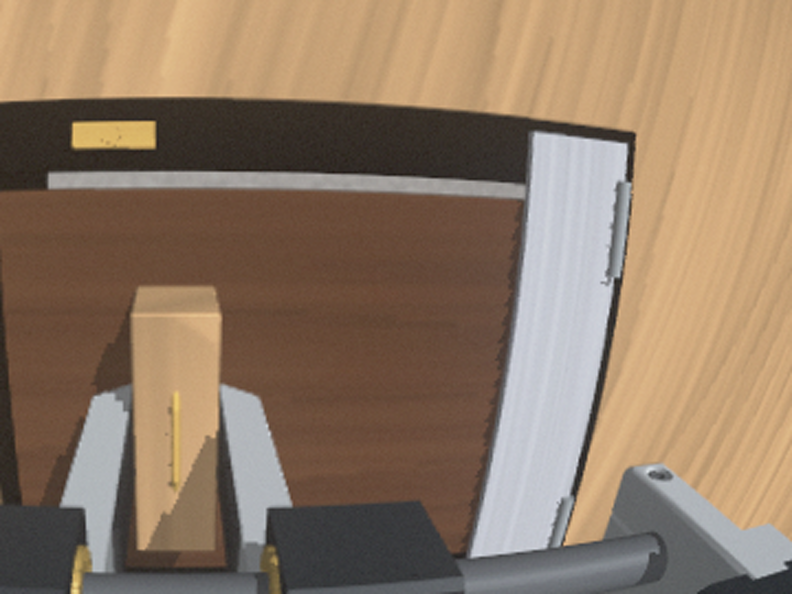

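```bash
python3 - <<'E'
from rel import *
c=pickle.load(open("wrist7.pkl","rb"))
rel(c,[(5,104),(660,138),(562,136)],[(540,202),(132,312),(220,315),(218,550),(136,549)],.016,sel=(0,1,2),selp=(0,2,3,4,5))
E
```

```text
xyyaw [0.5441 0.2546] 16.99 [] [[-1.3, -0.0], [0.7, -0.2], [1.0, 0.3]]
xyyaw [0.5208 0.2472] 17.05 [] [[0.4, -0.3], [-0.5, 0.1], [0.9, -1.2], [-1.2, 0.8], [0.5, 1.2]]
panel in frame mm [-24.43171804  -0.31636682] dyaw 0.061193660773898546
```

Call:
{"name": "drive_tool", "arguments": {"series": [[[0.001, 0, 0.0001, 0, 0], [0.003, 0, 0.0002, 0, 0], [0.005, 0, 0.0003, 0, 0], [0.0075, 0, 0.0003, 0, 0], [0.01, 0, 0.0003, 0, 0], [0.012, 0, 0.0003, 0, 0], [0.013, 0, 0.0003, 0, 0], [0.013, 0, 0.0003, 0, 0]]]}}

```text
time: 12.2
ee_pos: [0.5159, 0.2433, 0.0258]
eef_rot: [0.989, 0.149, 0.001, -0.001]
force: [-0.4, -0.0, 1.9]
finger_gap: 0.0216
```

```bash
python3 go.py .4735 .2307 .0260 17.1;  python3 - <<'E'
from plant import *
import cv2,pickle
for n in("wrist","scene"):
    c=capture(n); cv2.imwrite(f"pics/{n}9.png",c["pixels"]); pickle.dump(c,open(n+"9.pkl","wb"))
    s=read_state(); print(s["force"],s["ft_torque"],s["ee_pos"])
    if n=="wrist": cv2.imwrite("pics/w9a.png",cv2.resize(c["pixels"][60:330,240:600],None,fx=2.2,fy=2.2,interpolation=cv2.INTER_CUBIC))
    if n=="scene": cv2.imwrite("pics/s9a.png",cv2.resize(c["pixels"][135:180,305:395],None,fx=8,fy=8,interpolation=cv2.INTER_CUBIC))
E
```

```text
t 12.2 p [0.5159 0.2433 0.0258] yaw 17.1 F [-0.41 -0.04  1.87] T [-0.14  0.15  0.01] gap 0.0216 axz [ 0.0027  0.002  -1.    ]
shift mm [-44.2  -0.4  -0.4] turn -0.0
[-0.34533985 -0.10215986  1.82005552] [-0.1978929   0.11334704 -0.00193613] [0.51588216 0.24325143 0.02573968]
[0.53069087 0.18755184 1.46466024] [-0.23650243  0.03185354  0.07731595] [0.51588769 0.24326632 0.02581647]
```

View pics/s9a.png

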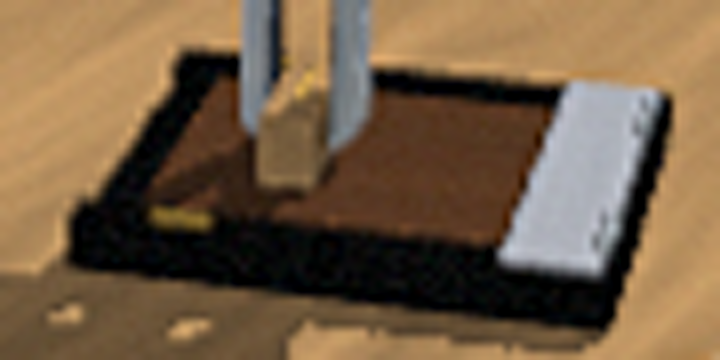

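View pics/w9a.png

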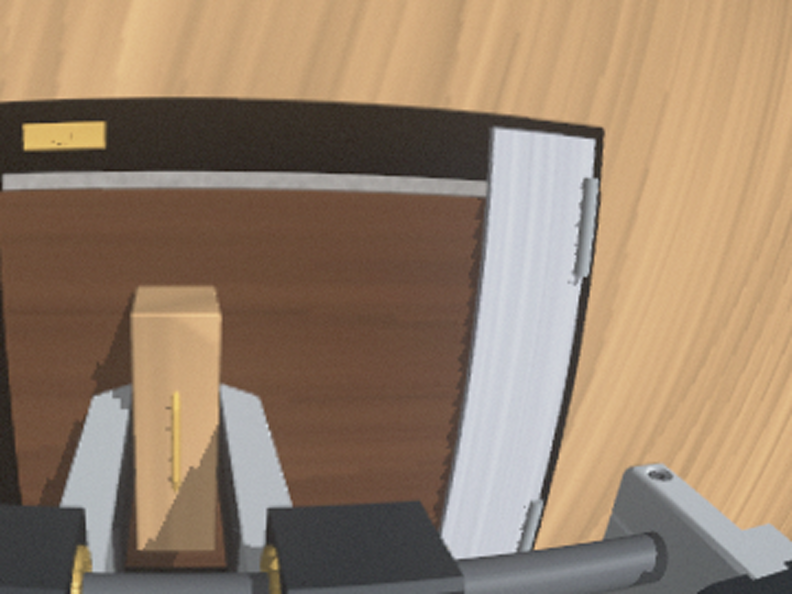

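The panel is in about 20 of the 22 mm: no axial load, flap still flat, and panel side edge parallel to the rail. Now pressing down.

Call:
{"name": "drive_tool", "arguments": {"series": [[[0, 0, 0.0005, 0, 0], [0, 0, 0.001, 0, 0], [0, 0, 0.0015, 0, 0], [0, 0, 0.002, 0, 0], [0, 0, 0.0025, 0, 0], [0, 0, 0.003, 0, 0], [0, 0, 0.0035, 0, 0], [0, 0, 0.0035, 0, 0]]], "squeeze": 60}}

```text
time: 13.1
ee_pos: [0.5159, 0.2433, 0.0224]
eef_rot: [0.989, 0.149, 0.002, -0.001]
force: [-1.5, -1.0, 4.2]
finger_gap: 0.0215
```

```bash
python3 go.py .4735 .2307 .0220 17.1
```

```text
t 13.1 p [0.5159 0.2433 0.0224] yaw 17.1 F [-1.51 -0.96  4.18] T [-0.32  0.43  0.01] gap 0.0215 axz [ 0.0029  0.002  -1.    ]
shift mm [-44.3  -0.4   0.2] turn -0.0
```

Call:
{"name": "drive_tool", "arguments": {"series": [[[0, 0, 0.0003, 0, 0], [0, 0, 0.0006, 0, 0], [0, 0, 0.0009, 0, 0], [0, 0, 0.0012, 0, 0], [0, 0, 0.0015, 0, 0], [0, 0, 0.0015, 0, 0], [0, 0, 0.0015, 0, 0], [0, 0, 0.0015, 0, 0]]]}}

```text
time: 13.9
ee_pos: [0.5159, 0.2434, 0.022]
eef_rot: [0.989, 0.149, 0.001, -0.001]
force: [-5.2, -1.8, 12.4]
finger_gap: 0.0212
```

```bash
python3 go.py .4735 .2307 .0220 17.1
```

```text
t 13.9 p [0.5159 0.2434 0.022 ] yaw 17.12 F [-5.22 -1.78 12.44] T [-0.59  1.2  -0.03] gap 0.0212 axz [ 0.0022  0.0017 -1.    ]
shift mm [-44.3  -0.4  -0.1] turn 0.02
```

Call:
{"name": "drive_tool", "arguments": {"series": [[[-0.0003, 0, 0.0013, 0, 0], [-0.0003, 0, 0.0016, 0, 0], [-0.0003, 0, 0.0019, 0, 0], [-0.0003, 0, 0.0021, 0, 0], [-0.0003, 0, 0.0021, 0, 0], [-0.0003, 0, 0.0021, 0, 0], [-0.0003, 0, 0.0021, 0, 0], [-0.0003, 0, 0.0021, 0, 0]]]}}

```text
time: 14.7
ee_pos: [0.516, 0.2434, 0.0221]
eef_rot: [0.989, 0.149, 0.001, -0.0]
force: [-7.5, -2.7, 18.3]
finger_gap: 0.0213
```

```bash
python3 go.py .4735 .2307 .0220 17.1;  python3 - <<'E'
from plant import *
import cv2,pickle
for n in("wrist","scene","top"):
    c=capture(n); cv2.imwrite(f"pics/{n}10.png",c["pixels"]); pickle.dump(c,open(n+"10.pkl","wb"))
    s=read_state(); print(s["force"],s["ft_torque"],s["ee_pos"])
    if n=="wrist": cv2.imwrite("pics/w10a.png",cv2.resize(c["pixels"][60:330,240:600],None,fx=2.2,fy=2.2,interpolation=cv2.INTER_CUBIC))
    if n=="scene": cv2.imwrite("pics/s10a.png",cv2.resize(c["pixels"][135:180,305:395],None,fx=8,fy=8,interpolation=cv2.INTER_CUBIC))
E
```

```text
t 14.7 p [0.516  0.2434 0.0221] yaw 17.14 F [-7.49 -2.73 18.26] T [-0.79  1.59 -0.06] gap 0.0213 axz [ 0.0016  0.0011 -1.    ]
shift mm [-44.3  -0.4  -0. ] turn 0.04
[-7.24906261 -2.2072593  17.50648726] [-0.77550931  1.61873078 -0.02704445] [0.51594722 0.24336905 0.0220263 ]
[-7.46886101 -2.28585083 17.91707012] [-0.74290128  1.5847562  -0.01737025] [0.51596008 0.24337499 0.02203457]
[-8.08797219 -1.90101378 18.64938918] [-0.74244527  1.57204796  0.00410891] [0.51594737 0.24335731 0.02203063]
```

View pics/s10a.png

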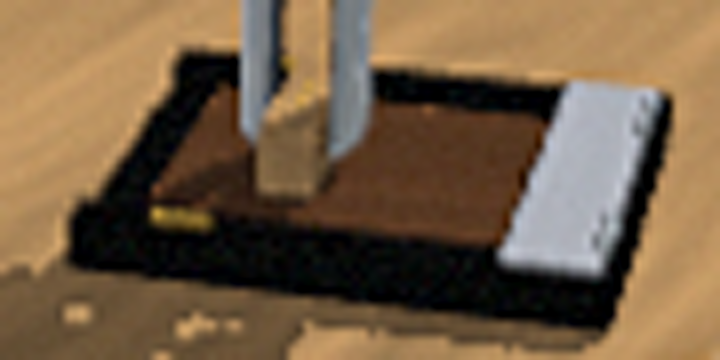

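View pics/w10a.png

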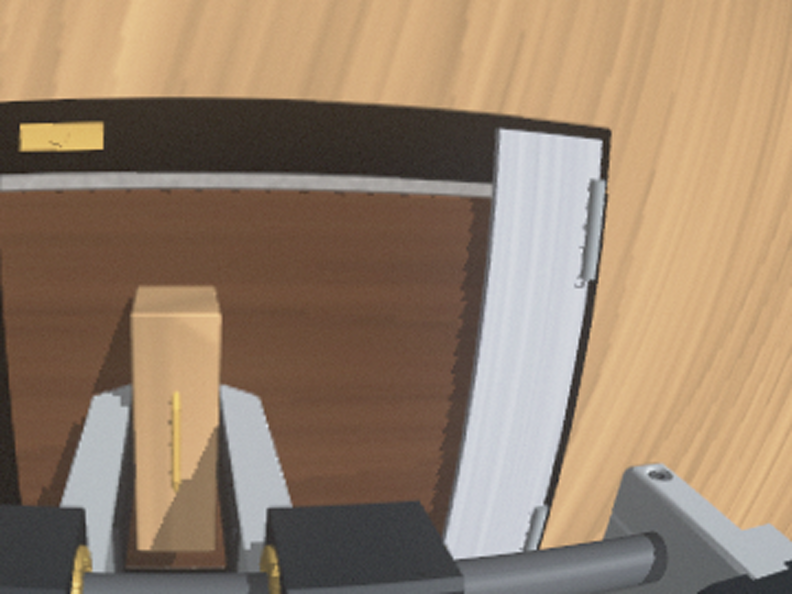

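Call:
{"name": "drive_tool", "arguments": {"series": [[[-0.0005, 0, 0.0021, 0, 0], [-0.0005, 0, 0.0021, 0, 0], [-0.0005, 0, 0.0021, 0, 0], [-0.0005, 0, 0.0021, 0, 0], [-0.0005, 0, 0.0021, 0, 0], [-0.0005, 0, 0.0021, 0, 0], [-0.0005, 0, 0.0021, 0, 0], [-0.0005, 0, 0.0021, 0, 0]]]}}

```text
time: 15.65
ee_pos: [0.5159, 0.2434, 0.022]
eef_rot: [0.989, 0.149, 0.001, -0.0]
force: [-7.1, -2.3, 17.7]
finger_gap: 0.0216
```

```bash
python3 go.py;  python3 - <<'E'
from plant import *
import cv2,pickle
for n in("wrist","scene","top","top","top"):
    c=capture(n); cv2.imwrite(f"pics/{n}11.png",c["pixels"]); pickle.dump(c,open(n+"11.pkl","wb"))
    s=read_state(); print(s["force"],s["ft_torque"],s["ee_pos"])
    if n=="top": cv2.imwrite("pics/t11a.png",cv2.resize(c["pixels"][180:290,140:250],None,fx=5.4,fy=5.4,interpolation=cv2.INTER_CUBIC))
    if n=="wrist": cv2.imwrite("pics/w11a.png",cv2.resize(c["pixels"][60:330,240:600],None,fx=2.2,fy=2.2,interpolation=cv2.INTER_CUBIC))
E
```

```text
t 15.65 p [0.5159 0.2434 0.022 ] yaw 17.15 F [-7.07 -2.34 17.69] T [-0.7   1.48 -0.05] gap 0.0216 axz [ 1.5e-03  8.0e-04 -1.0e+00]
[-6.07478405 -2.14521861 17.67647051] [-0.65087244  1.45192021 -0.04134398] [0.51595453 0.24339134 0.02205177]
[-7.40456225 -3.20439656 17.5426684 ] [-0.67846646  1.44772331 -0.03764228] [0.51594722 0.24336231 0.02203936]
[-6.71640047 -3.06591108 17.91167222] [-0.71897135  1.52371174 -0.07556338] [0.51594409 0.24338004 0.02204872]
[-6.36720815 -1.96964676 17.54664005] [-0.6763683   1.43226559 -0.0345066 ] [0.51595788 0.24336413 0.02204001]
[-6.82400462 -2.24950209 17.93905095] [-0.71219488  1.50617776 -0.04116042] [0.51594267 0.2433619  0.02204168]
```

View pics/t11a.png

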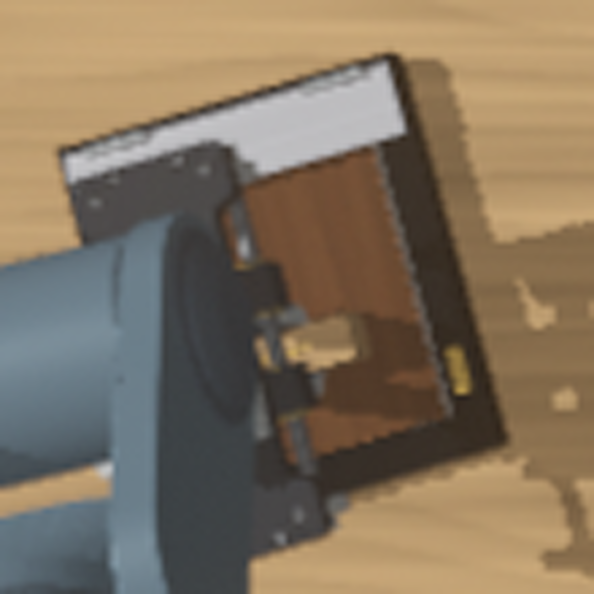

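View pics/scene11.png

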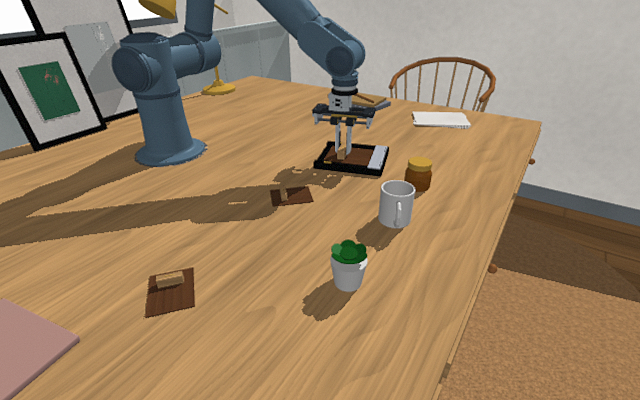

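```bash
python3 - <<'E'
from fitw import *
c=pickle.load(open("top11.pkl","rb"))
for (u,v) in[(448,412),(318,458)]:
  q=(np.array([u,v])+.5)/5.4-.5+[140,180]; x=onz(c,*q,.016)
  a=np.radians(17.15); d=x[:2]-[.5446,.2535]; print(1000*np.array([np.cos(a)*d[0]+np.sin(a)*d[1],-np.sin(a)*d[0]+np.cos(a)*d[1]]))
E
```

```text
[-78.11735838 -63.50724705]
[-81.04176977   3.19952558]
```

```bash
python3 -c "
from plant import *
print(sign_off())"; python3 go.py
```

```text
the job is handed in; nothing more can be done
None
the job is handed in; nothing more can be done
```

I picked up the large panel by its batten, slid its front edge under the flap, and pressed it down onto the ledge. I handed the job in at about 16 s of the 42 s, still gripping and pressing.

**Insertion:** Going by the camera measurements, the front edge is about 20 of the 22 mm under the flap. No pushing force showed on the way in, and the flap looked flat in every picture I took.

**Pressing:** The hand's height stopped dropping at 22.0 mm, the height I had worked out for a panel flat on the ledge. It is pushing down with about 19 N, well above the 7 N the spring needs. Force and position stayed steady over the last readings.

**Bystanders:** The mug, jar and plant look unmoved.

**What did not fully agree:**
- **Sideways position:** the top and wrist cameras differed by about 2 mm on where the panel sits between the side rails. There are 4 mm of play on each side, and it went in without touching.
- **Backward force:** the press also shows about 7 N pushing back along the panel. I think it is friction or the arm flexing, but I did not find the cause.
- **Tilt:** the hand is still tilted by about 0.001 rad compared with when it gripped the panel. If the panel follows it, one end sits about 0.2 mm higher, which is too small for the pictures to show.

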